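Zero the drag rider and pull the bench spring gauge to its set mark

ROBOT

A 6-joint arm with a two-finger parallel gripper is mounted at the origin on the work surface. World frame = base frame: x ahead of the robot, y to its left, z up, the work surface at z = 0. Lengths are in m, angles in rad, forces in N, time in s.
With the tool pointing down it reaches from about 0.3 to 0.875 m from the base axis. Payload 6.4 kg.
Tool frame: the origin (TCP) lies on the mounting face of the last link; the fingertips stand 173 mm ahead of it and the grasp point (between the pads) lies 155 mm ahead of it (ctrl.tip_reach is the distance from the TCP to the fingertips, in m); z points along the fingers, y is the line along which they close (so a half turn about z gives the same grasp; the last joint's range is limited). The gripper opens to 85 mm and grips with 20 to 120 N. Pads are 22 mm wide; open, the fingers measure 114 mm over their backs; the gripper's body (76 mm by 85 mm) begins 54 mm behind the grasp point. The pads swing forward as they close: fully open they stand 13 mm farther back than shut.
Start: joints at [0.928, 0.181, 1.607, -0, 1.354, -0.206], TCP at [0.243, 0.521, 0.405] pointing down, gripper open.
Joint ranges: [-2.99, 2.99], [-0.89, 2.07], [0.3, 2.58], [-1.14, 4.28], [0, 2.63], [-3.12, 3.12]. Speed limits (rad/s): [2.57, 2.57, 3.01, 3.14, 3.14, 3.14].

INTERFACE

Orientations are given as a unit quaternion [w, x, y, z].
In Python, from bench import ctrl gives the robot as it stands.
- The arm moves only by the shell command python3 -m pendant 'ROWS'. ROWS is JSON, a list that holds one entry, the list of rows, each a list of 7 numbers: the opening, from 0 (shut) to 1 (fully open), then the shift along the tool's x, y, z in mm, then the turn, a rotation vector about the tool's x, y, z in rad. A call has 1 to 5 rows; each row is the pose to reach, as a shift and turn from the pose commanded when the call began, along the tool's axes at that moment; what a row does not reach only later rows make up. A row lasts 1/12 s, in which the tool goes at most 41.7 mm and 7.16 degrees, less where a joint would pass 70% of its speed; a pose out of reach is approached as far as the arm can. A call with a gripper value outside its range is refused whole. The fingers move at their own pace and stop on an object; the grip force is fixed at half the most. Time passes only in rows, so rows that repeat a pose let the fingers close. It gives the time, the measured TCP pose, the force, the opening and the grip force at its end, in the units of the state.
- ctrl.get_obs(): the state, without advancing time (a new reading comes with each control period).
- ctrl.camera(name): name is "side" or "top"; returns the picture (420x560x3 uint8, red, green, blue); there is no depth.
- ctrl.camera_params(name): a dict with "mtx" (3x3 intrinsics, pixels), "world_from_camera" (4x4, takes a point from camera to world coordinates). Camera axes: x right, y down, z forward; pixel columns grow to the right and rows downward; lengths in m; the calibration is good to about 2 mm. A picture is of the moment at which its call begins. camera_params takes no time and is no camera call.
- ctrl.hand_in(): hands the job in; it is judged then, once.
Trained networks look in the newest picture that a camera, given by its name, has taken for a name from the list of things; names that differ only in an ending like _2 or _b are one class to them, and where a whole thing is asked for, a point or a joint stands for the part that bears it (a point fixed in the world has none). Each returns a list of dicts, best first, with "confidence" (0 to 1); they miss things now and then, are a little off and sometimes report something else, mostly with a low value. They report only what shows in the picture. A call takes as long as a camera call.
- ctrl.boxes_of(camera, name): "point" ([column, row] as shares, 0 to 1, of the picture: columns of its width, rows of its height, amid what is visible of it).
The state is a dict: "time_s": time; "q": joint angles; "dq": joint speeds; "joint_efforts": joint torques, N m; "eef_pos": TCP position; "eef_rot": TCP orientation; "wrist_force": force on the tool from outside, world axes, zero at the start; "torque": the same for the moment, N m; "opening": opening from 0.0 (shut) to 1.0 (fully open); "grasp_force": force on a finger pad.
Only numpy, scipy, OpenCV 4.12 (cv2) and the standard library are available. Lean on these libraries where they do the work, as an engineer would, in place of code of your own. Each camera call takes 0.05 s, during which the arm holds its last target. There are 200 camera calls.

TASK

The loose drag rider of the spring gauge was left too far out by the last reading: slide it back along its lane until it rests against the slide's pusher. Then take the slide's leaning post and draw the slide out against its spring, pushing the rider ahead of it, until the rider's line stands at the set mark, hold it there for about a second, and let the slide back home gently, never letting it snap, so that the rider stays behind at the mark. Grip the gauge gently, and leave the set mark and the other things on the bench where they are.

Things in the scene. Friction and masses are not known exactly. Their poses are not given: they have to be found in the camera images.
- gauge: Fixed bench spring gauge, x -115 to 195, y -49 to 123 mm in its frame. Origin on the bench below the rail; x along the rail to the spring tube (home end), y to the low side, z up. Aluminium face banked 35 deg about x, normal (0, 0.574, 0.819), height 68.5 at y=0, 100 at y=-46, 30 at y=55; the slide runs on it at y=0. Spring tube, 24 thick, lies on the face from x=130 to 192.
- hood_edge (a point): Middle of the lower front edge of the gauge's white hood, 175 mm up, at gauge x=30, y=8. The hood (x -90 to 150, y -53 to 8, z 175 to 189, on a back board at y=-49) hangs over the rail: a vertical gripper on the post would hit it, one leaning along the post passes.
- lane (a point): Floor of the rider's lane at gauge x=-15, y=85, z=30 mm, on the level ledge (y 55 to 123) at the foot of the banked face. The lane runs along the gauge's x from -110 to 80 between two steel lips 6 mm high with a 24 mm gap.
- slide (a joint): Travel of the sprung slide in m: 0 = home, up to 0.11 pulled out along the gauge's -x. The spring pulls it home with 3 N at 0, 9 N at 0.1. Let go when out, it snaps home: keep its return under about 0.2 m/s.
- slide_post (a point): Grip point on the axis of the slide's steel post, 34 mm out from the banked face. The post is a plain round pin 14 mm thick, square to the face, so leaning 35 deg from vertical to the gauge's +y. Its free end is 18 mm beyond this point; the slide's block (36 x 30 mm) begins 24 mm below. Hold post and rider lightly: 10 to 20 N on each finger is enough, 35 N is too much.
- slide_face (a point): Middle of the pusher's face in the rider's lane, at lane floor level; at gauge x=62, y=85, z=30 mm when home. The pusher is a dark steel tongue, 18 mm wide, its top 12 mm above the lane floor, that comes from the slide over the inner lip and moves with it. It pushes the rider's foot to the gauge's -x.
- rider: Loose steel drag rider, about 70 g, in the lane. Origin at the centre of its underside, on its reading line (thin dark line across its top); axes as the gauge's. Foot 24 (x) x 22 (y) x 14 mm high, on it a fin 12 (x) x 20 (y) mm up to 40 mm, the part to hold. Against the pusher its origin lies 12 mm to -x of slide_face.
- setmark_line (a point): The set mark: pointer tip, at lane floor level, of a small steel clip (14 x 12 x 16 mm high, middle 15 mm to the gauge's +y of this point) on the ledge just outside the lane. The rider is at the mark when its origin has the same x in the gauge's frame. The clip slides if knocked: leave it alone.
- dish_stack: Stack of three clear dishes, 90 mm in diameter, 44 mm high; origin under its centre. Bystander.
- reagent: Amber jar, 48 mm in diameter, 85 mm high; origin under its centre. Bystander.
- beaker: Glass beaker, 68 mm in diameter, 85 mm high; origin under its centre. Bystander.
- pen: Black pen, 12 mm thick, 130 mm long, lying along its x; origin under its middle. Bystander.
- scissors: Scissors with black handles, 180 mm long, 12 mm high, lying; origin under the middle, blades to its x. Bystander.
- tip_box: Grey box with clear lid, 85 x 120 mm, 62 mm high; origin under its centre. Bystander.

How it is judged:
On the way, in this order (a step that is already met when the one before it is completed fails the run):
1. the rider is back against the pusher (gap under 7 mm) with the slide home (x of rider in the frame of slide_face above -0.019 m and value of joint slide below 0.006 m and y of rider in the frame of gauge between 0.08 and 0.09 m and z of rider in the frame of gauge below 0.034 m and angle between rider's own z axis and vertical below 0.1 rad), for 0.2 s.
2. the slide is drawn out with the rider against the pusher (gap under 5 mm) and the rider's line within 5 mm of the set mark, for half a second (x of rider in the frame of slide_face above -0.017 m and value of joint slide above 0.025 m and x of rider in the frame of setmark_line between -0.005 and 0.005 m and y of rider in the frame of gauge between 0.08 and 0.09 m and z of rider in the frame of gauge below 0.034 m and angle between rider's own z axis and vertical below 0.1 rad), for 0.5 s.
At the end, for the whole second after the job is handed in: The slide is fully home (within 5 mm), the rider stands upright and still in its lane with its line within 5 mm of the set mark, and the set mark has not been shifted (under 4 mm) (value of joint slide below 0.005 m and x of rider in the frame of setmark_line between -0.005 and 0.005 m and y of rider in the frame of gauge between 0.08 and 0.09 m and z of rider in the frame of gauge below 0.034 m and angle between rider's own z axis and vertical below 0.1 rad and linear speed of rider below 0.01 m/s and distance of setmark_line from where it was at the start of the episode below 0.004 m); the robot touches nothing.
It fails at once if the slide snaps back (runs home faster than 0.3 m/s) (velocity of joint slide below -0.3 m/s).
It fails at once if the fingers press on the gauge or its rider with over 80 N in all (40 N on each) (contact force between the fingers and gauge above 80 N or contact force between the fingers and rider above 80 N).
It fails at once if the set mark is shifted by 4 mm or more (distance of setmark_line from where it was at the start of the episode above 0.004 m).
It fails at once if a bystander (dishes, jar, beaker, pen, scissors, box) is shifted by over 25 mm (distance of any of dish_stack, reagent, beaker, pen, scissors, tip_box from where it was at the start of the episode above 0.025 m).
It fails at once if a bystander is tipped over (angle between any of dish_stack, reagent, beaker, scissors, tip_box's own z axis and vertical above 0.5 rad).
It also fails if it takes over 53 s, if anything falls off the work surface, if the arm or the gripper's body presses on something with over 40 N, if the wrist force passes 120 N, or if a joint passes its speed limit or range.

## Working session

There is one attempt and no reset: what is moved stays moved. The work goes in short steps, Python scripts to look and compute and a shell command to move; the robot and the scene stay as the last step left them, time stands still between calls to the robot, and variables do not carry over. Pictures are saved under pics/ and viewed, at most 10 in all, crops included, and the job is handed in when it is done.

```bash
mkdir -p pics; ls
cat > h.py <<'E'
import numpy as np, cv2
from bench import ctrl
from scipy.spatial.transform import Rotation as R
def P(c):
    p=ctrl.camera_params(c); return np.array(p["mtx"]),np.array(p["world_from_camera"])
def ray(c,uv):
    K,T=P(c); d=T[:3,:3]@np.linalg.solve(K,[uv[0],uv[1],1]); return T[:3,3],d
def atz(c,uv,z):
    o,d=ray(c,uv); return o+d*(z-o[2])/d[2]
def proj(c,X):
    K,T=P(c); x=K@(T[:3,:3].T@(np.array(X)-T[:3,3])); return x[:2]/x[2]
def tri(a,b):
    A=[];y=[]
    for c,uv in (("side",a),("top",b)):
        o,d=ray(c,uv); d=d/np.linalg.norm(d); M=np.eye(3)-np.outer(d,d); A.append(M); y.append(M@o)
    return np.linalg.lstsq(np.vstack(A),np.hstack(y),rcond=None)[0]
def snap(c,fn,crop=None,s=1):
    im=cv2.cvtColor(np.array(ctrl.camera(c)),cv2.COLOR_RGB2BGR)
    if crop: im=im[crop[1]:crop[3],crop[0]:crop[2]]
    cv2.imwrite(fn,cv2.resize(im,None,fx=s,fy=s,interpolation=cv2.INTER_CUBIC)); return im
def box(c,n):
    return [(round(b["confidence"],2),(np.array(b["point"])*[560,420]).round(1)) for b in ctrl.boxes_of(c,n)[:2]]
E
python3 - <<'E'
from h import *
for c in("side","top"):
    snap(c,f"pics/{c}0.png",s=1.42)
    K,T=P(c);print(c,T[:3,3].round(3),T[:3,2].round(2),K[0,0])
    for n in("gauge","hood_edge","lane","slide_post","slide_face","rider","setmark_line"): print(n,box(c,n))
print(ctrl.get_obs())
E
```

```text
pics
side [ 0.218 -0.704  1.113] [ 0.29  0.57 -0.77] 478.6194412151954
gauge [(0.77, array([318.9, 256.7]))]
hood_edge [(0.55, array([317.9, 255.2]))]
lane [(0.6, array([319.5, 257. ]))]
slide_post []
slide_face []
rider [(0.71, array([286.9, 213.4]))]
setmark_line []
top [0.476 0.014 1.394] [ 0.09 -0.   -1.  ] 509.4410127029703
gauge [(0.63, array([325. , 192.4]))]
hood_edge [(0.95, array([324.7, 194.4]))]
lane [(0.79, array([326.8, 191.5]))]
slide_post [(0.84, array([327.2, 180. ])), (0.72, array([302.7, 267.1]))]
slide_face [(0.62, array([328. , 179.6]))]
rider [(0.66, array([294.4, 229.6]))]
setmark_line []
{'time_s': 0.8, 'q': array([ 9.27674857e-01,  1.80755314e-01,  1.60698352e+00, -8.35892301e-06,
        1.35381229e+00, -2.06312816e-01]), 'dq': array([-2.86659823e-05,  5.51146202e-04,  9.70992144e-04, -3.85770479e-04,
        2.16176850e-03, -1.12661379e-03]), 'joint_efforts': array([ 1.96195862e-03, -4.44790757e+01, -3.51666391e+01, -4.34205333e-06,
        4.35573320e-04, -6.88830070e-06]), 'eef_pos': array([0.24325466, 0.521027  , 0.40472158]), 'eef_rot': array([1.22754698e-05, 2.16671254e-01, 9.76244625e-01, 1.72385816e-05]), 'wrist_force': array([-0.4134968 , -0.04580186, -0.9003308 ]), 'torque': array([-0.00796784,  0.04633184, -0.04996969]), 'grasp_force': 0.0, 'opening': 1.0009387251364774}
```

View pics/side0.png

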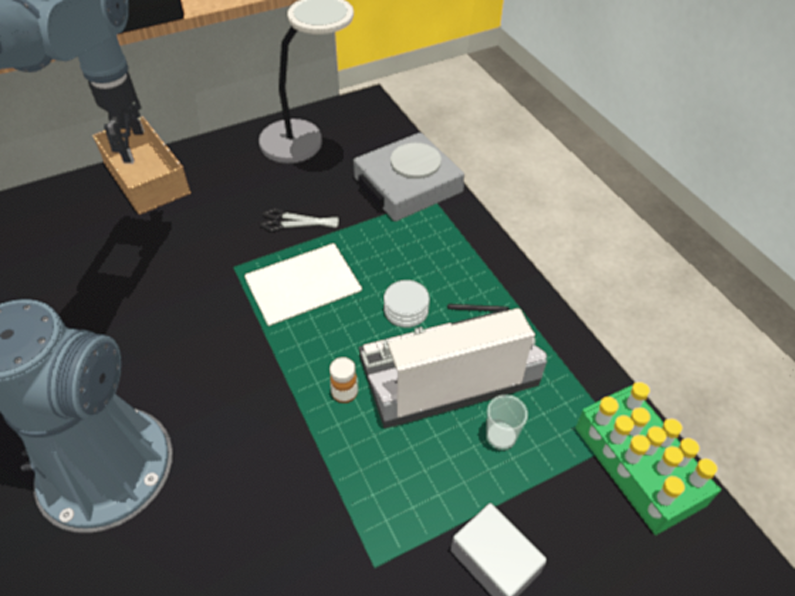

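View pics/top0.png

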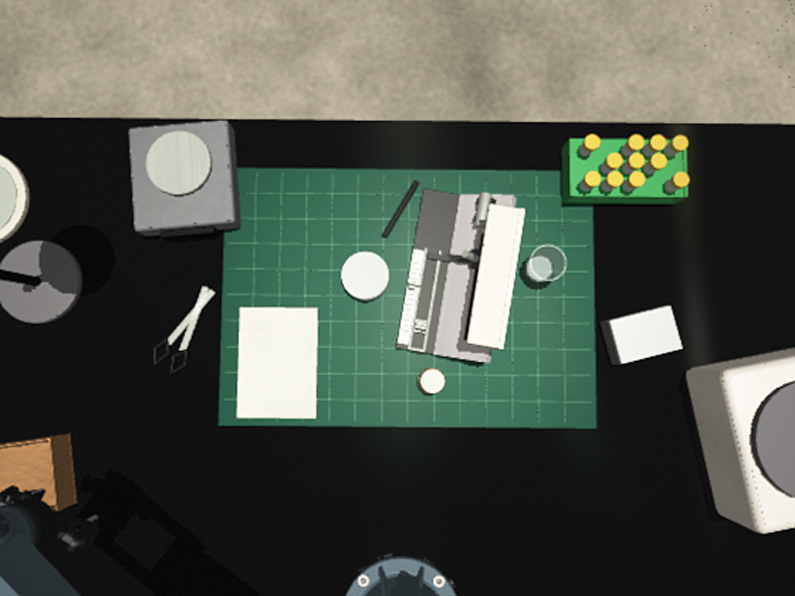

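The top view shows the gauge around (325,190) in original pixels. Its tube end is up (world +x), its ledge is on the left (world +y), and the rider is near (295,229). The side view is mostly hidden by the back board. I'll zoom in on the top view.

Run:
```python
from h import *
snap("top","pics/t1.png",(270,125,380,265),4.2)
```

```text
(no output)
```

View pics/t1.png

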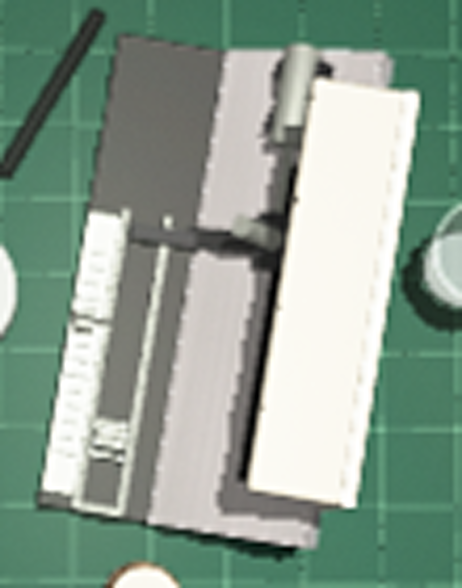

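The crop shows the hood corners at (318,80), (418,92), (355,508) and (247,490), and the ledge corners at (120,37) and (38,505). The rider is at (108,438), the clip near (82,322), and the post tip near (240,225). I'll fit the gauge pose from these.

```bash
cat >> h.py <<'E'
def full(p): return np.array(p)/4.2+[270,125]
def G(pose,X):
    x,y,t=pose;c,s=np.cos(t),np.sin(t);X=np.array(X)/1000
    return np.array([x+c*X[0]-s*X[1],y+s*X[0]+c*X[1],X[2]])
def Ginv(pose,W):
    x,y,t=pose;c,s=np.cos(t),np.sin(t);d=np.array(W)[:2]-[x,y]
    return np.array([c*d[0]+s*d[1],-s*d[0]+c*d[1],W[2]])*1000
E
python3 - <<'E'
from h import *
from scipy.optimize import least_squares
pts=[((318,80),(150,8,189)),((418,92),(150,-53,189)),((355,508),(-90,-53,189)),((247,490),(-90,8,189)),((120,37),(195,123,30)),((38,505),(-115,123,30))]
f=lambda p:np.hstack([proj("top",G(p,X))-full(u) for u,X in pts])
r=least_squares(f,[.5,0,-.1]);p=r.x;print(p.round(4),r.fun.round(1))
np.save("pose.npy",p)
for n,u,z in(("rider",(110,438),.04),("clip",(82,322),.046),("clip lo",(82,322),.03),("pushtop",(140,240),.042),("post",(238,222),.111)):
    print(n,Ginv(p,atz("top",full(u),z)).round(1))
S=np.array([0,.574,.819])
for n,X in(("rider0",(-50,85,40)),("face",(62,85,30)),("facetop",(62,85,42)),("posttip",np.array([80,0,68.5])+52*S)):
    print(n,((proj("top",G(p,X))-[270,125])*4.2).round(0))
E
```

```text
[ 0.593  -0.1284 -0.1618] [-0.7 -0.7  0.5  0.7  0.   0.4  0.2  0.3 -0.2 -0.9  0.1  0.1]
rider [-65.6  85.5  40. ]
clip [  3.6 115.3  46. ]
clip lo [  5.2 115.2  30. ]
pushtop [62.1 87.6 42. ]
post [ 72.7  32.7 111. ]
rider0 [115. 414.]
face [143. 243.]
facetop [144. 241.]
posttip [245. 211.]
```

```bash
cat >> h.py <<'E'
p=np.load("pose.npy")
def to(X,lean=0):
    """TCP shift/turn in tool axes; X = wanted tip point (173 mm ahead) in gauge mm, lean deg to +y"""
    a=np.radians(lean); z=np.array([0,-np.sin(a),-np.cos(a)]); y=np.array([1.,0,0])
    M=R.from_euler("z",p[2]).as_matrix()@np.c_[np.cross(y,z),y,z]
    o=ctrl.get_obs(); q=o["eef_rot"]; C=R.from_quat(np.roll(q,-1)).as_matrix()
    t=G(p,X)-.173*M[:,2]
    print("shift",(C.T@(t-o["eef_pos"])*1000).round(1),"turn",R.from_matrix(C.T@M).as_rotvec().round(3))
    print("tip gauge",Ginv(p,o["eef_pos"]+.173*C[:,2]).round(1),"F",o["wrist_force"].round(1),"open",round(o["opening"],3),"grip",round(o["grasp_force"],1),"t",round(o["time_s"],2),"q",o["q"].round(2))
E
python3 - <<'E'
from h import *
to((-65.6,85,180))
for n,u in(("jar",(432,381)),("dish",(365,275))): print(n,Ginv(p,atz("top",np.array(u)/1.42,.06)).round(0))
E
```

```text
shift [-505.4 -376.5   51.7] turn [ 0.    -0.     1.296]
tip gauge [-449.8  584.6  231.7] F [-0.5 -0.3  0.5] open 1.003 grip 0.0 t 0.85 q [ 0.93  0.18  1.61 -0.    1.35 -0.21]
jar [-163.   49.   60.]
dish [  9. 203.  60.]
```

```bash
python3 -m pendant '[[[1,-140,-105,0,0,0,0.32],[1,-140,-105,0,0,0,0.6],[1,-140,-105,0,0,0,0.6],[1,-170,-125,0,0,0,0.6],[1,-170,-125,0,0,0,0.6]]]'; python3 -c "
from h import *
to((-65.6,85,180))"
```

```text
time_s: 1.27
eef_pos: [0.3434, 0.3366, 0.4048]
eef_rot: [0.0, 0.498, 0.867, 0.0]
wrist_force: [0.6, 0.2, 0.6]
opening: 0.998
grasp_force: 0.0
shift [-420.1  -15.4   51.8] turn [ 0.001 -0.     0.69 ]
tip gauge [-321.2  418.8  231.8] F [0.6 0.2 0.6] open 0.998 grip 0.0 t 1.27 q [ 0.53 -0.03  1.84 -0.    1.34 -0.  ]
```

```bash
python3 -m pendant '[[[0.6,-200,-10,0,0,0,0.69],[0.6,-200,-10,0,0,0,0.69],[0.6,-200,-10,0,0,0,0.69],[0.6,-200,-10,0,0,0,0.69],[0.6,-200,-10,0,0,0,0.69]]]'; python3 -c "
from h import *
to((-65.6,85,150))"
```

```text
time_s: 1.68
eef_pos: [0.4371, 0.1584, 0.4051]
eef_rot: [0.001, 0.741, 0.672, 0.0]
wrist_force: [0.3, 1.0, -0.4]
opening: 0.595
grasp_force: 0.0
shift [-181.1  123.1   82.3] turn [0.001 0.    0.064]
tip gauge [-199.9  257.9  232.1] F [ 0.3  1.  -0.4] open 0.595 grip 0.0 t 1.68 q [ 0.09 -0.07  1.87 -0.    1.34  0.19]
```

```bash
python3 -c "
from h import *
print(box('top','rider'))"
```

```text
[(0.5, array([293.7, 231.2]))]
```

```bash
python3 -m pendant '[[[0.45,-36,25,16,0,0,0.064],[0.45,-72,50,32,0,0,0.064],[0.45,-108,75,48,0,0,0.064],[0.45,-144,100,64,0,0,0.064],[0.45,-181,123,82,0,0,0.064]]]'
python3 - <<'E'
from h import *
to((-65.6,85,90))
snap("top","pics/t2.png",(270,125,380,265),4.2)
E
```

```text
time_s: 2.15
eef_pos: [0.5322, -0.0111, 0.3319]
eef_rot: [0.0, 0.759, 0.651, 0.0]
wrist_force: [0.6, 0.4, 0.8]
opening: 0.448
grasp_force: 0.0
shift [-21.1  13.   68.9] turn [ 0.001 -0.     0.007]
tip gauge [-78.6 106.  158.9] F [0.6 0.4 0.8] open 0.448 grip 0.0 t 2.15 q [-0.24  0.16  1.78  0.    1.19 -0.09]
```

View pics/t2.png

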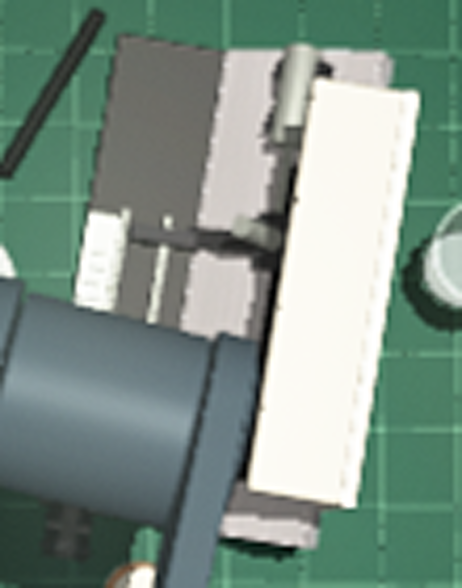

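The arm hides the rider from above, which I expected. The slide, post and clip haven't moved. I'll centre over the rider and then descend.

```bash
python3 -m pendant '[[[0.45,-10,6,20,0,0,0.007],[0.45,-21,13,40,0,0,0.007],[0.45,-21,13,60,0,0,0.007],[0.45,-21,13,69,0,0,0.007],[0.45,-21,13,69,0,0,0.007]]]'; python3 -c "
from h import *
to((-65.6,85,51))
print(box('side','rider'),proj('side',G(p,(-65,85,60))))
snap('side','pics/s2.png',(220,170,340,260),6)"
```

```text
time_s: 2.62
eef_pos: [0.5399, -0.0318, 0.2607]
eef_rot: [-0.002, 0.762, 0.648, -0.001]
wrist_force: [-0.4, -0.5, 0.4]
opening: 0.449
grasp_force: 0.0
shift [-1.8  2.6 36.6] turn [-0.005 -0.001 -0.   ]
tip gauge [-68.9  86.9  87.7] F [-0.4 -0.5  0.4] open 0.449 grip 0.0 t 2.62 q [-0.28  0.28  1.8   0.    1.06 -0.12]
[(0.71, array([286.9, 213.4]))] [273.15957975 243.56461198]
```

View pics/s2.png

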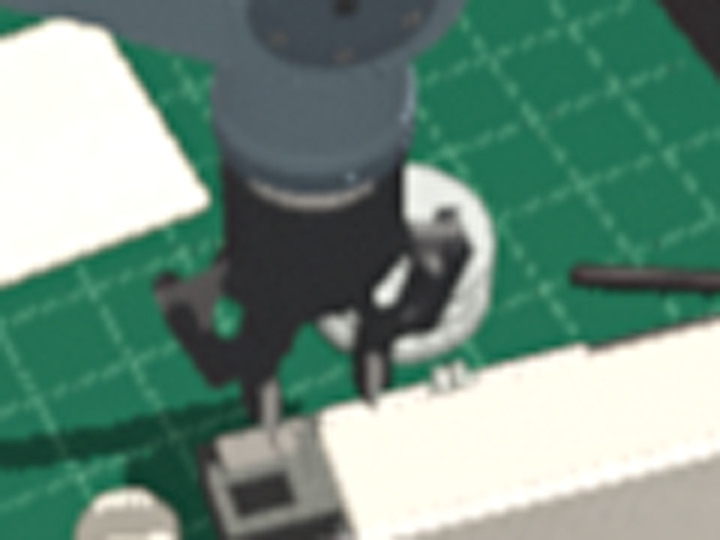

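The side view shows the fingers over the lane end of the gauge, with the clip visible near (450,378) in the crop. I'll continue down.

```bash
python3 -m pendant '[[[0.45,-2,2,12,0,0,0],[0.45,-2,2,24,0,0,0],[0.45,-2,2,36,0,0,0],[0.45,-2,2,36,0,0,0],[0.3,-2,2,36,0,0,0]]]'; python3 -c "
from h import *
to((-65.6,85,51))"
```

```text
time_s: 3.13
eef_pos: [0.542, -0.0343, 0.2258]
eef_rot: [-0.001, 0.762, 0.648, -0.001]
wrist_force: [-0.4, -0.3, 0.4]
opening: 0.326
grasp_force: 0.0
shift [ 0.4 -0.2  1.8] turn [-0.003 -0.    -0.   ]
tip gauge [-65.9  84.7  52.8] F [-0.4 -0.3  0.4] open 0.326 grip 0.0 t 3.13 q [-0.28  0.34  1.81  0.    0.99 -0.12]
```

```bash
python3 -m pendant '[[[0.26,0,0,2,0,0,0],[0.24,0,0,2,0,0,0],[0.22,0,0,2,0,0,0],[0.2,0,0,2,0,0,0],[0.2,0,0,2,0,0,0]]]'; python3 -m pendant '[[[0.19,0,0,0,0,0,0],[0.18,0,0,0,0,0,0],[0.17,0,0,0,0,0,0],[0.17,0,0,0,0,0,0]]]';python3 -c "
from h import *
to((-65.6,85,51))"
```

```text
time_s: 3.55
eef_pos: [0.5427, -0.0346, 0.2254]
eef_rot: [0.0, 0.762, 0.648, 0.0]
wrist_force: [-0.7, -0.7, 0.0]
opening: 0.202
grasp_force: 0.3
time_s: 3.88
eef_pos: [0.5426, -0.0346, 0.2252]
eef_rot: [0.0, 0.762, 0.648, 0.0]
wrist_force: [-1.0, -0.5, 0.3]
opening: 0.169
grasp_force: 0.3
shift [ 0.6 -0.8  1.2] turn [ 0.  0. -0.]
tip gauge [-64.8  84.4  52.2] F [-1.  -0.5  0.3] open 0.169 grip 0.3 t 3.88 q [-0.28  0.35  1.81 -0.    0.99 -0.12]
```

```bash
python3 -m pendant '[[[0.17,-0.5,8,0,0,0,0],[0.17,-0.5,18,0,0,0,0],[0.17,-0.5,28,0,0,0,0],[0.17,-0.5,38,0,0,0,0],[0.17,-0.5,48,0,0,0,0]]]'; python3 -m pendant '[[[0.17,0,10,0,0,0,0],[0.17,0,20,0,0,0,0],[0.17,0,30,0,0,0,0],[0.17,0,38,0,0,0,0],[0.17,0,42,0,0,0,0]]]';python3 -c "
from h import *
to((48,85,52))"
```

```text
time_s: 4.3
eef_pos: [0.591, -0.0431, 0.2251]
eef_rot: [0.0, 0.762, 0.648, 0.0]
wrist_force: [-0.4, 0.6, -0.2]
opening: 0.175
grasp_force: 0.3
time_s: 4.72
eef_pos: [0.6326, -0.0499, 0.2252]
eef_rot: [0.0, 0.762, 0.648, 0.0]
wrist_force: [-0.6, 0.4, 0.6]
opening: 0.172
grasp_force: 0.3
shift [ 1.2 21.5  0.2] turn [ 0.001  0.    -0.   ]
tip gauge [26.6 83.8 52.2] F [-0.6  0.4  0.6] open 0.172 grip 0.3 t 4.72 q [-0.27  0.51  1.56  0.    1.06 -0.1 ]
```

```bash
python3 -m pendant '[[[0.17,-1,6,0,0,0,0],[0.17,-1,12,0,0,0,0],[0.17,-1,17,0,0,0,0],[0.17,-1,20,0,0,0,0],[0.17,-1,20,0,0,0,0]]]'; python3 -m pendant '[[[0.17,0,1,0,0,0,0],[0.17,0,2,0,0,0,0],[0.17,0,2,0,0,0,0]]]';python3 -c "
from h import *
to((50,85,52))"
```

```text
time_s: 5.13
eef_pos: [0.6515, -0.054, 0.2252]
eef_rot: [0.0, 0.762, 0.648, 0.0]
wrist_force: [0.1, 0.5, 0.2]
opening: 0.167
grasp_force: 0.1
time_s: 5.38
eef_pos: [0.6529, -0.0541, 0.2251]
eef_rot: [-0.0, 0.762, 0.648, -0.0]
wrist_force: [-0.8, -0.5, 0.1]
opening: 0.168
grasp_force: 0.1
shift [2.1 2.8 0.1] turn [-0.  0. -0.]
tip gauge [47.2 82.9 52.1] F [-0.8 -0.5  0.1] open 0.168 grip 0.1 t 5.38 q [-0.26  0.55  1.51 -0.    1.08 -0.1 ]
```

```bash
for i in 1; do python3 -m pendant '[[[0.17,-1,1,0,0,0,0],[0.17,-2,2,0,0,0,0],[0.17,-2,2,0,0,0,0]]]'|grep -E "pos|force"; python3 -m pendant '[[[0.17,0,1,0,0,0,0],[0.17,0,1.5,0,0,0,0],[0.17,0,1.5,0,0,0,0]]]'|grep -E "pos|force"; done;python3 -c "
from h import *
to((50,85,52))"
```

```text
eef_pos: [0.6547, -0.0567, 0.2252]
wrist_force: [0.2, 0.7, 0.2]
grasp_force: 0.3
eef_pos: [0.6562, -0.0568, 0.2252]
wrist_force: [-0.7, 0.5, -0.2]
grasp_force: 0.2
shift [ 4.1 -0.8  0.2] turn [ 0.  0. -0.]
tip gauge [50.9 80.9 52.2] F [-0.7  0.5 -0.2] open 0.17 grip 0.2 t 5.88 q [-0.27  0.56  1.5  -0.    1.09 -0.1 ]
```

```bash
python3 -m pendant '[[[0.17,2,0.5,0,0,0,0],[0.17,3,1,0,0,0,0],[0.17,3,1,0,0,0,0]]]'|grep -E "pos|force"; python3 -m pendant '[[[0.17,0,0.5,0,0,0,0],[0.17,0,1,0,0,0,0],[0.17,0,1,0,0,0,0]]]'|grep -E "pos|force";python3 -c "
from h import *
to((50,85,52))"
```

```text
eef_pos: [0.6575, -0.0537, 0.225]
wrist_force: [-0.7, -0.6, 0.5]
grasp_force: 0.6
eef_pos: [0.658, -0.054, 0.225]
wrist_force: [-4.5, 0.0, 3.4]
grasp_force: 2.7
shift [ 1.1 -2.2 -0. ] turn [-0.002 -0.    -0.   ]
tip gauge [51.8 83.9 52. ] F [-4.5  0.   3.4] open 0.169 grip 2.7 t 6.38 q [-0.26  0.56  1.49 -0.    1.09 -0.1 ]
```

Force contact shows the rider is against the pusher. I'll back off a little, open and lift away.

```bash
python3 -m pendant '[[[0.17,0,-1,0,0,0,0],[0.2,0,-1.5,0,0,0,0],[0.3,0,-1.5,0,0,0,0],[0.4,0,-1.5,0,0,0,0],[0.4,0,-1.5,0,0,0,0]]]'|grep -E "opening|force"; python3 -m pendant '[[[0.42,0,0,-20,0,0,0],[0.42,0,0,-50,0,0,0],[0.42,0,0,-80,0,0,0],[0.42,0,0,-100,0,0,0],[0.42,0,0,-100,0,0,0]]]'|grep -E "pos|force";python3 -c "
from h import *
to((72.5,74.6,175),35)
for c in('top','side'):ctrl.camera(c); print(box(c,'rider'),box(c,'slide_post'))
print(proj('side',G(p,(50,85,60))),proj('top',G(p,(50,85,60))))"
```

```text
wrist_force: [-0.5, -0.3, -0.5]
opening: 0.399
grasp_force: 0.0
eef_pos: [0.6589, -0.0542, 0.3315]
wrist_force: [0.8, 0.2, 1.3]
grasp_force: 0.0
shift [90.  19.3 14.9] turn [ 0.01  -0.61  -0.003]
tip gauge [ 54.8  83.7 158.5] F [0.8 0.2 1.3] open 0.421 grip 0.0 t 7.22 q [-0.26  0.43  1.44  0.    1.26 -0.1 ]
[] [(0.36, array([323.6, 181.5]))]
[] []
[313.40711454 233.27664126] [303.89787421 185.81127871]
```

```bash
python3 -m pendant '[[[0.45,18,4,0,0,-0.12,0],[0.45,36,8,0,0,-0.24,0],[0.45,54,12,5,0,-0.36,0],[0.45,72,16,10,0,-0.48,0],[0.45,90,19,15,0,-0.61,0]]]'|grep -E "pos|force";python3 -m pendant '[[[0.45,0,0,0,0,0,0],[0.45,0,0,0,0,0,0]]]'|grep -E "pos|force"
python3 - <<'E'
from h import *
to((72.5,40,125.6),35)
ctrl.camera("top"); print(box("top","slide_post"),box("top","rider"))
snap("top","pics/t3.png",(270,125,380,265),4.2)
E
```

```text
eef_pos: [0.6905, 0.0327, 0.3091]
wrist_force: [-0.1, -0.3, -0.4]
grasp_force: 0.0
eef_pos: [0.6899, 0.0336, 0.3073]
wrist_force: [-0.2, 0.0, 0.1]
grasp_force: 0.0
shift [-7.1  3.  53.5] turn [-0.002 -0.008  0.005]
tip gauge [ 69.2  77.3 164.9] F [-0.2  0.   0.1] open 0.451 grip 0.0 t 8.1 q [-0.    0.59  1.31 -0.61  1.39  0.31]
[(0.66, array([327.5, 181.8]))] [(0.48, array([304.4, 189.1]))]
```

View pics/t3.png

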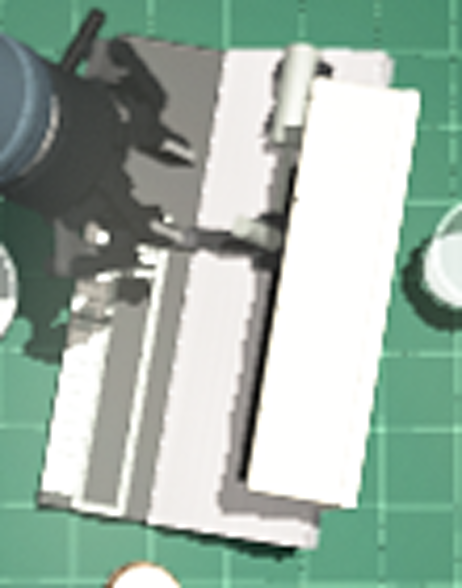

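Run:
```python
from h import *
for X in((56,75,70),(44,75,70),(56,95,70),(44,95,70),(62,85,42),(38,74,44)): print(X,((proj("top",G(p,X))-[270,125])*4.2).round(0))
im=cv2.imread("pics/t3.png")[190:340,50:210]
cv2.imwrite("pics/t3z.png",cv2.convertScaleAbs(cv2.resize(im,None,fx=4,fy=4),alpha=1.5))
```

```text
(56, 75, 70) [161. 247.]
(44, 75, 70) [157. 265.]
(56, 95, 70) [129. 241.]
(44, 95, 70) [126. 260.]
(62, 85, 42) [144. 241.]
(38, 74, 44) [155. 280.]
```

View pics/t3z.png

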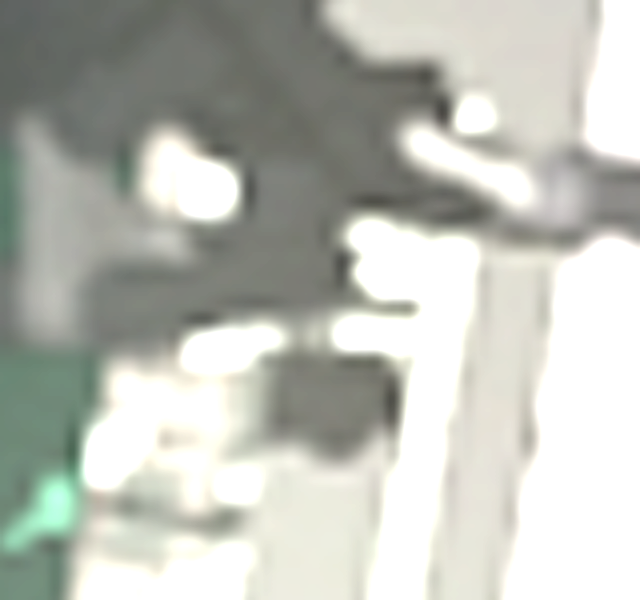

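The rider's foot edge and fin line up with the projected pose at gauge x=50, so it is against the pusher. Next I'll lower the leaning gripper onto the post.

```bash
python3 -m pendant '[[[0.45,-4,2,15,0,-0.008,0.005],[0.45,-7,3,30,0,-0.008,0.005],[0.45,-7,3,45,0,-0.008,0.005],[0.45,-7,3,53,0,-0.008,0.005],[0.45,-7,3,53,0,-0.008,0.005]]]'|grep -E "force"; python3 -c "
from h import *
to((72.5,11.5,84.9),35)"
```

```text
wrist_force: [-0.0, -0.3, -1.1]
grasp_force: 0.0
shift [ 2.8  0.6 47.4] turn [-0.006  0.002 -0.004]
tip gauge [ 71.2  36.1 125.5] F [-0.  -0.3 -1.1] open 0.447 grip 0.0 t 8.72 q [-0.06  0.63  1.35 -0.63  1.3   0.33]
```

```bash
python3 -m pendant '[[[0.45,2,0.5,10,0,0,0],[0.45,3,0.5,20,0,0,0],[0.45,3,0.5,30,0,0,0],[0.45,3,0.5,40,0,0,0],[0.45,3,0.5,46,0,0,0]]]'|grep -E "force";  python3 -m pendant '[[[0.4,0,0,0,0,0,0],[0.35,0,0,0,0,0,0],[0.3,0,0,0,0,0,0],[0.28,0,0,0,0,0,0],[0.28,0,0,0,0,0,0]]]'|grep -E "force|open"; python3 -c "
from h import *
to((72.5,11.5,84.9),35)"
```

```text
wrist_force: [-0.8, 0.6, -0.8]
grasp_force: 0.0
wrist_force: [0.2, 0.7, 0.2]
opening: 0.278
grasp_force: 0.0
shift [ 0.1 -1.5  6.4] turn [ 0.001  0.002 -0.006]
tip gauge [74.2 14.8 90.4] F [0.2 0.7 0.2] open 0.278 grip 0.0 t 9.55 q [-0.09  0.66  1.38 -0.65  1.23  0.34]
```

```bash
python3 -m pendant '[[[0.26,0,0,2,0,0,0],[0.24,0,0,3,0,0,0],[0.23,0,0,3,0,0,0],[0.22,0,0,3,0,0,0],[0.22,0,0,3,0,0,0]]]'|grep -E "force|open";  python3 -m pendant '[[[0.21,0,0,0,0,0,0],[0.2,0,0,0,0,0,0],[0.2,0,0,0,0,0,0]]]'|grep -E "force|open"; python3 -c "
from h import *
to((72.5,11.5,84.9),35)"
```

```text
wrist_force: [-6.1, 2.3, 3.9]
opening: 0.217
grasp_force: 3.2
wrist_force: [-9.4, 3.1, 5.0]
opening: 0.199
grasp_force: 4.8
shift [-0.4  0.1  2.4] turn [-0.005  0.003 -0.004]
tip gauge [71.6 12.8 86.9] F [-9.4  3.1  5. ] open 0.199 grip 4.8 t 10.22 q [-0.09  0.66  1.38 -0.66  1.23  0.34]
```

```bash
python3 -m pendant '[[[0.2,0,-1,0,0,0,0],[0.2,0,-2,0,0,0,0],[0.2,0,-3,0,0,0,0],[0.2,0,-3,0,0,0,0],[0.2,0,-3,0,0,0,0]]]'|grep -E "force|open"; python3 -c "
from h import *
to((72.5,11.5,84.9),35)"
```

```text
wrist_force: [-0.4, 0.3, -0.2]
opening: 0.201
grasp_force: 0.0
shift [0.  1.5 2.6] turn [ 0.001  0.002 -0.005]
tip gauge [71.1 12.7 87.3] F [-0.4  0.3 -0.2] open 0.201 grip 0.0 t 10.63 q [-0.09  0.66  1.39 -0.66  1.22  0.35]
```

```bash
python3 -m pendant '[[[0.19,0,0,0,0,0,0],[0.18,0,0,0,0,0,0],[0.18,0,-1,0,0,0,0],[0.18,0,-2,0,0,0,0],[0.18,0,-2,0,0,0,0]]]'|grep -E "force|open"
python3 - <<'E'
from h import *
to((72.5,11.5,84.9),35)
im=cv2.imread("pics/top0.png"); s=1.42
a,b=int(275*s),int(182*s); z=im[b:b+45,a:a+45]
big=cv2.resize(z,(585,585),interpolation=cv2.INTER_CUBIC)
o=lambda X:tuple(((proj("top",G(p,X))*s-[a,b])*13).astype(int))
for x,c in((-10,(255,0,0)),(0,(0,0,255)),(10,(0,200,0))):
    cv2.line(big,o((x,97,30)),o((x,100,30)),c,1); cv2.line(big,o((x,121,46)),o((x,126,46)),c,1)
cv2.imwrite("pics/clip.png",big)
E
```

```text
wrist_force: [0.7, -0.8, -0.1]
opening: 0.179
grasp_force: 0.7
shift [-0.   3.6  2.6] turn [ 0.001  0.002 -0.005]
tip gauge [69.1 12.8 87.2] F [ 0.7 -0.8 -0.1] open 0.179 grip 0.7 t 11.05 q [-0.09  0.66  1.39 -0.66  1.22  0.35]
```

View pics/clip.png

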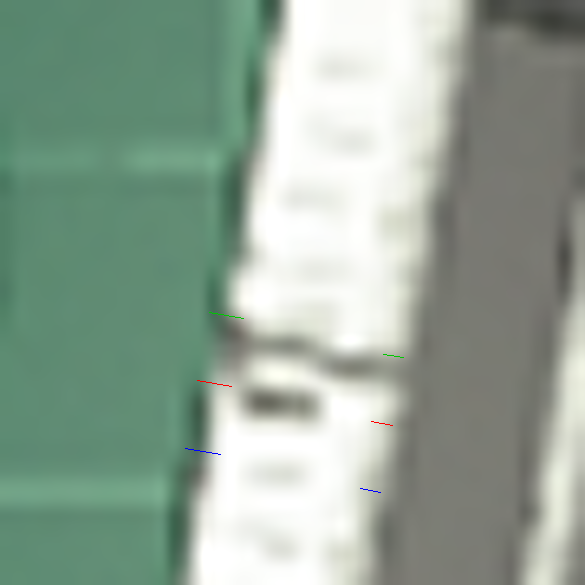

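The crop shows a dark line across the clip and pointer near (272,343) to (394,371), and the clip's shadow bar near (280,403). Together they put the set mark at gauge x ≈ 7.6. The rider sits at 50 with the slide home, so the slide needs about 42 mm of travel. I'll start pulling.

```bash
python3 -m pendant '[[[0.18,0,-1,0,0,0,0],[0.18,0,-2,0,0,0,0],[0.18,0,-3,0,0,0,0],[0.18,0,-3,0,0,0,0]]]'|grep -E "force|open"; python3 -c "
from h import *
to((30,11.5,84.9),35)"; python3 -m pendant '[[[0.18,0,-1,0,0,0,0],[0.18,0,-2,0,0,0,0],[0.18,0,-3,0,0,0,0],[0.18,0,-3,0,0,0,0]]]'|grep -E "force|open"; python3 -c "
from h import *
to((30,11.5,84.9),35)"
```

```text
wrist_force: [3.6, -1.3, -1.9]
opening: 0.181
grasp_force: 1.9
shift [ -0.2 -35.8   2.7] turn [ 0.001  0.002 -0.005]
tip gauge [65.9 12.8 87.3] F [ 3.6 -1.3 -1.9] open 0.181 grip 1.9 t 11.38 q [-0.09  0.65  1.4  -0.66  1.22  0.35]
wrist_force: [4.3, -2.2, -1.9]
opening: 0.181
grasp_force: 1.8
shift [ -0.3 -32.6   2.7] turn [-0.     0.002 -0.005]
tip gauge [62.6 12.8 87.2] F [ 4.3 -2.2 -1.9] open 0.181 grip 1.8 t 11.72 q [-0.09  0.64  1.41 -0.66  1.22  0.35]
```

```bash
python3 -m pendant '[[[0.18,0,-3,0,0,0,0],[0.18,0,-7,0,0,0,0],[0.18,0,-11,0,0,0,0],[0.18,0,-15,0,0,0,0],[0.18,0,-19,0,0,0,0]]]'|grep -E "force|open"; python3 -m pendant '[[[0.18,0,-4,0,0,0,0],[0.18,0,-7,0,0,0,0],[0.18,0,-9,0,0,0,0],[0.18,0,-11,0,0,0,0],[0.18,0,-12,0,0,0,0]]]'|grep -E "force|open"
python3 - <<'E'
from h import *
snap("top","pics/t4.png",(270,125,380,265),4.2)
print(box("top","rider"),box("top","setmark_line"))
to((27,11.5,84.9),35)
s=4.2; im=cv2.imread("pics/t4.png"); z=im[230:380,40:190]; big=cv2.resize(z,(600,600),interpolation=cv2.INTER_CUBIC)
o=lambda X:tuple((((proj("top",G(p,X))-[270,125])*s-[40,230])*4).astype(int))
for x,c in((0,(0,0,255)),(10,(0,200,0))):
    cv2.line(big,o((x,68,40)),o((x,74,40)),c,1); cv2.line(big,o((x,121,46)),o((x,126,46)),c,1)
cv2.imwrite("pics/t4z.png",big)
E
```

```text
wrist_force: [5.0, -2.7, -1.5]
opening: 0.179
grasp_force: 2.7
wrist_force: [6.4, -2.4, -2.5]
opening: 0.18
grasp_force: 3.0
[] [(0.68, array([383.8, 185.6]))]
shift [-0.1 -4.6  2.7] turn [ 0.     0.002 -0.005]
tip gauge [31.6 12.8 87.3] F [ 4.7 -2.3 -1.8] open 0.179 grip 2.5 t 12.7 q [-0.09  0.59  1.5  -0.67  1.19  0.38]
```

View pics/t4z.png

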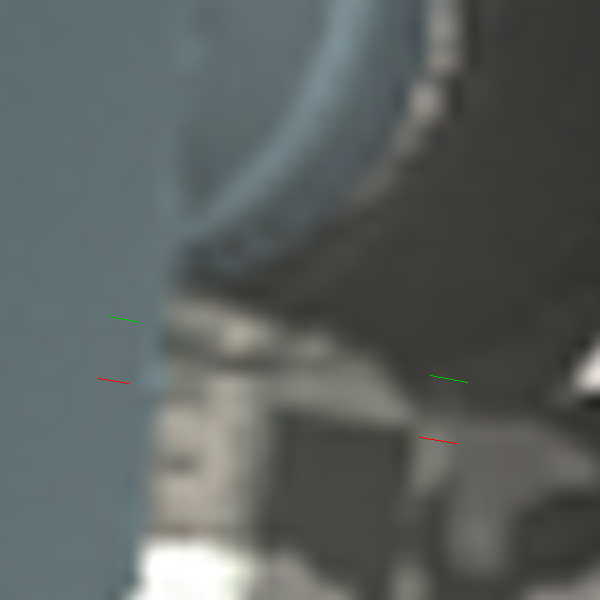

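The foot's leading edge is near (345,417) and the pointer line near (290,358). That leaves the rider about 3–5 mm short of the mark, so I'll pull 4 mm more and hold.

```bash
python3 -m pendant '[[[0.18,0,-1,0,0,0,0],[0.18,0,-2,0,0,0,0],[0.18,0,-3,0,0,0,0],[0.18,0,-4,0,0,0,0],[0.18,0,-4,0,0,0,0]]]'|grep -E "force|open"; python3 -m pendant '[[[0.18,0,0,0,0,0,0],[0.18,0,0,0,0,0,0],[0.18,0,0,0,0,0,0],[0.18,0,0,0,0,0,0],[0.18,0,0,0,0,0,0]]]'|grep -E "force|open"; python3 -c "
from h import *
to((71,11.5,84.9),35)"; python3 -m pendant '[[[0.18,0,0,0,0,0,0],[0.18,0,0,0,0,0,0],[0.18,0,0,0,0,0,0],[0.18,0,0,0,0,0,0],[0.18,0,0,0,0,0,0]]]'|grep -E "force|open";python3 -m pendant '[[[0.18,0,0,0,0,0,0],[0.18,0,0,0,0,0,0],[0.18,0,0,0,0,0,0],[0.18,0,0,0,0,0,0]]]'|grep -E "force|open"
```

```text
wrist_force: [5.8, -2.7, -1.4]
opening: 0.177
grasp_force: 2.8
wrist_force: [3.9, -2.3, -1.7]
opening: 0.177
grasp_force: 2.7
shift [ 0.1 43.3  2.7] turn [ 0.001  0.002 -0.005]
tip gauge [27.8 12.8 87.3] F [ 3.9 -2.3 -1.7] open 0.177 grip 2.7 t 13.53 q [-0.09  0.58  1.51 -0.67  1.19  0.38]
wrist_force: [5.3, -2.6, -0.9]
opening: 0.182
grasp_force: 2.7
wrist_force: [4.8, -2.5, -1.1]
opening: 0.179
grasp_force: 2.7
```

Held for more than a second. Now I'll let the slide back slowly.

```bash
python3 -m pendant '[[[0.18,0,2,0,0,0,0],[0.18,0,6,0,0,0,0],[0.18,0,10,0,0,0,0],[0.18,0,14,0,0,0,0],[0.18,0,18,0,0,0,0]]]'|grep -E "force|open"; python3 -m pendant '[[[0.18,0,4,0,0,0,0],[0.18,0,8,0,0,0,0],[0.18,0,12,0,0,0,0],[0.18,0,16,0,0,0,0],[0.18,0,18,0,0,0,0]]]'|grep -E "force|open";  python3 -m pendant '[[[0.18,0,1,0,0,0,0],[0.18,0,2,0,0,0,0],[0.18,0,3,0,0,0,0],[0.18,0,4,0,0,0,0],[0.18,0,5,0,0,0,0]]]'|grep -E "force|open"; python3 -c "
from h import *
to((71,11.5,84.9),35)"
```

```text
wrist_force: [3.4, -2.4, -0.1]
opening: 0.181
grasp_force: 1.9
wrist_force: [3.1, -1.8, 1.2]
opening: 0.181
grasp_force: 1.5
wrist_force: [3.3, -0.8, 2.0]
opening: 0.182
grasp_force: 1.3
shift [-0.1  2.3  2.7] turn [-0.     0.002 -0.005]
tip gauge [68.6 12.8 87.2] F [ 3.3 -0.8  2. ] open 0.182 grip 1.3 t 15.53 q [-0.09  0.66  1.39 -0.66  1.22  0.35]
```

```bash
python3 -m pendant '[[[0.18,0,0.5,0,0,0,0],[0.18,0,1,0,0,0,0],[0.18,0,1.5,0,0,0,0],[0.18,0,1.5,0,0,0,0]]]'|grep -E "force|open";  python3 -m pendant '[[[0.18,0,0.4,0,0,0,0],[0.18,0,0.8,0,0,0,0],[0.18,0,0.8,0,0,0,0]]]'|grep -E "force|open"; python3 -c "
from h import *
to((71,11.5,84.9),35)"
```

```text
wrist_force: [0.8, -0.2, -0.5]
opening: 0.18
grasp_force: 0.0
wrist_force: [-0.9, 0.9, -0.7]
opening: 0.182
grasp_force: 0.5
shift [-0.4  0.3  2.3] turn [-0.001  0.002 -0.005]
tip gauge [70.5 12.8 86.8] F [-0.9  0.9 -0.7] open 0.182 grip 0.5 t 16.12 q [-0.09  0.66  1.39 -0.66  1.22  0.35]
```

The slide is home and unloaded. I'll open and withdraw along the post, then back off for a clear view.

```bash
python3 -m pendant '[[[0.25,0,-0.5,0,0,0,0],[0.35,0,-0.5,0,0,0,0],[0.45,0,-0.5,0,0,0,0],[0.45,0,-0.5,0,0,0,0]]]'|grep -E "force|open"; python3 -m pendant '[[[0.45,0,0,-20,0,0,0],[0.45,0,0,-50,0,0,0],[0.45,0,0,-85,0,0,0],[0.45,0,0,-120,0,0,0],[0.45,0,0,-150,0,0,0]]]'|grep -E "force|open"; python3 -m pendant '[[[0.45,30,0,-20,0,0,0],[0.45,60,0,-40,0,0,0],[0.45,90,0,-60,0,0,0],[0.45,120,0,-80,0,0,0],[0.45,150,0,-100,0,0,0]]]'|grep -E "force|pos"
python3 - <<'E'
from h import *
s=4.2
im=snap("top","pics/t5.png",(270,125,380,265),s)
print(box("top","rider"),box("top","setmark_line"),box("top","slide_post"))
to((71,11.5,84.9),35)
im=cv2.imread("pics/t5.png"); z=im[190:365,40:215]; big=cv2.resize(z,None,fx=3.4,fy=3.4,interpolation=cv2.INTER_CUBIC)
o=lambda X:tuple((((proj("top",G(p,X))-[270,125])*s-[40,190])*3.4).astype(int))
for x,c in((0,(0,0,255)),(10,(0,200,0))):
    cv2.line(big,o((x,65,30)),o((x,71,30)),c,1); cv2.line(big,o((x,123,30)),o((x,130,30)),c,1)
cv2.imwrite("pics/t5z.png",big)
E
```

```text
wrist_force: [0.5, 0.4, -0.9]
opening: 0.453
grasp_force: 0.0
wrist_force: [1.0, -0.4, -0.2]
opening: 0.446
grasp_force: 0.0
eef_pos: [0.7244, 0.2357, 0.347]
wrist_force: [0.2, -0.1, 1.4]
grasp_force: 0.0
[(0.58, array([302. , 201.5])), (0.35, array([301.4, 266.6]))] [] [(0.77, array([327.1, 179.4]))]
shift [-151.5    0.4  252.9] turn [ 0.001  0.003 -0.003]
tip gauge [ 71.  280.6 204.7] F [-0.4 -0.4  0.4] open 0.446 grip 0.0 t 17.48 q [ 0.26  0.76  0.98 -0.56  1.67  0.44]
```

View pics/t5z.png

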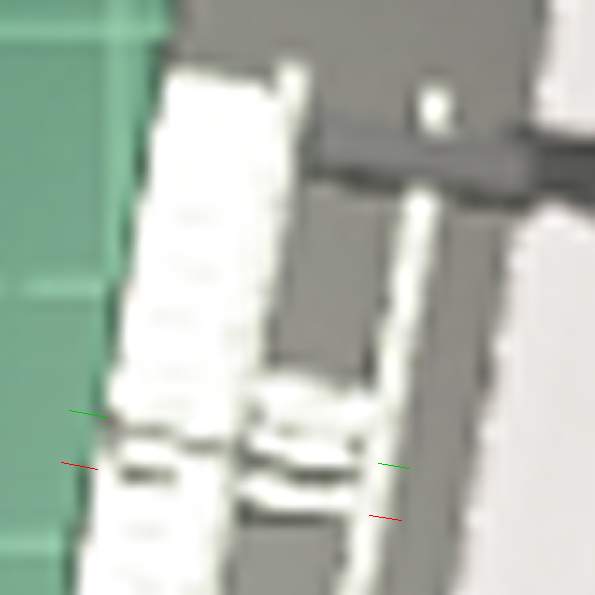

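The rider stands in its lane with its foot between rows 383 and 510. The pointer line runs from (115,430) to (240,447), and the pusher is back home. I'll check the offset once more with an intensity profile from this same picture.

Run:
```python
from h import *
im=cv2.imread("pics/t5.png",0).astype(np.float32)
def prof(ys,z,xs):
    out=[]
    for x in xs:
        v=[(proj("top",G(p,(x,y,z)))-[270,125])*4.2+1.6 for y in ys]
        v=np.array(v,np.float32); out.append(int(cv2.remap(im,v[:,0].reshape(1,-1),v[:,1].reshape(1,-1),cv2.INTER_LINEAR).mean()))
    return out
xs=list(range(-8,32,1)); print(xs)
print("fin70",prof(range(79,92,2),70,xs)); print("foot44",prof(range(78,93,2),44,xs)); print("floor30",prof(range(78,93,2),30,xs))
print("ptr34",prof((101,103,105),34,xs)); print("clip46",prof((111,113,115,117),46,xs))
```

```text
[-8, -7, -6, -5, -4, -3, -2, -1, 0, 1, 2, 3, 4, 5, 6, 7, 8, 9, 10, 11, 12, 13, 14, 15, 16, 17, 18, 19, 20, 21, 22, 23, 24, 25, 26, 27, 28, 29, 30, 31]
fin70 [140, 123, 117, 141, 191, 234, 251, 246, 218, 177, 139, 131, 165, 217, 246, 249, 238, 223, 218, 225, 237, 246, 250, 250, 248, 243, 229, 207, 182, 159, 143, 135, 134, 136, 138, 140, 142, 143, 143, 144]
foot44 [148, 150, 145, 131, 117, 124, 161, 211, 243, 252, 240, 209, 169, 137, 137, 173, 222, 246, 248, 235, 220, 217, 225, 238, 247, 250, 251, 249, 244, 232, 211, 187, 164, 145, 136, 134, 136, 139, 140, 142]
floor30 [148, 148, 150, 148, 137, 120, 117, 142, 191, 233, 251, 248, 225, 188, 149, 131, 152, 198, 239, 250, 245, 229, 219, 221, 231, 243, 248, 250, 250, 248, 241, 226, 204, 180, 158, 143, 135, 135, 138, 140]
ptr34 [245, 246, 247, 249, 250, 250, 250, 249, 247, 246, 246, 247, 244, 237, 219, 192, 171, 173, 199, 228, 244, 248, 248, 249, 248, 247, 247, 247, 248, 247, 246, 246, 247, 249, 248, 246, 243, 241, 239, 240]
clip46 [253, 254, 254, 254, 252, 242, 210, 173, 158, 178, 218, 248, 253, 247, 225, 197, 183, 194, 220, 242, 249, 247, 248, 250, 253, 253, 251, 249, 249, 251, 253, 254, 254, 254, 254, 254, 252, 250, 249, 250]
```

The reading line is at about 9.8 and the mark at about 8.2, so the offset is around 1.6 mm, within tolerance.

```bash
python3 -m pendant '[[[0.45,0,0,0,0,0,0],[0.45,0,0,0,0,0,0],[0.45,0,0,0,0,0,0]]]' >/dev/null; python3 -c "
from bench import ctrl
print(ctrl.hand_in())"
```

```text
the job is handed in; nothing more can be done
None
```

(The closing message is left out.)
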